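# Fit a light-path shutter and index it open

## Task

Take the shutter plate out of its storage cradle, lay it flat in the open tray of the shutter gate with its window end towards the tunnel, and let go of it there. Then take it again at its tail and slide it through the tunnel past the first click until the index pin drops into its second notch, so that the window lies over the light port, and leave it resting there.

Things in the scene. Friction and masses are not known exactly. Their poses are not given: they have to be found in the camera images.
- shutter_mid (a point): Shutter: loose aluminium plate 190 (x) x 60 (y) x 8 mm, 0.25 kg, with a dark ridge and a dark fin on top. Point: centre of the bare plate, half-way up its 8 mm. +x is the leading end. A window 44 (x) x 30 (y) is centred at x = +45. Two 8 mm wide notches cross the top of its +y margin, at x = +79 (first) and x = +35 (second); that margin's front edge is bevelled to lift the pin.
- ridge_mid (a point): Centre of the shutter's lifting ridge: dark upright bar 30 (x) x 14 (y) x 26 mm high on the plate, 15 mm behind the plate's centre, near the balance point; its centre is 13 mm above the plate's top. Axes as the shutter's. Free to grasp while the plate lies in the cradle or the tray; with the plate in its final place the ridge is inside the tunnel, under the roof.
- fin_mid (a point): Centre of the shutter's tail fin: dark upright plate 12 thick (x) x 48 wide (y) x 36 mm high on the plate's tail, 89 mm behind the plate's centre; its centre is 18 mm above the plate's top. Axes as the shutter's. In the cradle a guard stands round it, too close for fingers; in the tray it is free on all sides.
- gate: Shutter gate: fixed grey light box 330 (x) x 92 (y) mm. Origin under it at table height. The plate slides on its 16 mm high deck along +x at y = 0. x = -185 to +15 is an open tray between 7 mm high rails 72 mm apart, narrowing from x = -20 to 64 mm at the tunnel; a 3 mm sill closes the rear 6 mm. x = +15 to +145 is a tunnel open at both ends, 64 wide, 38 high inside, roof top 60 above the table.
- tunnel_mouth (a point): Middle of the tunnel's entry edge on the deck, 16 mm above the table, 15 mm ahead of the gate's origin. Axes as the gate's.
- port (a point): Middle of the light port, a 16 mm square opening in the deck inside the tunnel, 16 mm above the table, 105 mm ahead of the gate's origin. Axes as the gate's. At the second stop the plate's centre is 45 mm (give or take 13) short of it, so the window is over it; at the first stop it is 44 mm farther back. Pushed beyond the second stop, the plate can be drawn back by its fin.
- index_pin (a joint): Lift of the sprung index pin in m: 0 down (no plate, or in a notch), 0.002 or more riding on the plate. It stands in a dark block on the tunnel roof at gate y = +22, set between gate x = 82 and 108 mm; the setting is not reported: feel for it. The spring presses with 3 N; entering or leaving a notch changes the push by 3 to 8 N; a plate let go within 2 mm of a notch is drawn in. Its black knob on top bobs with it.
- cradle: Fixed white storage cradle 207 (x) x 80 (y) mm. Origin under it at table height; floor 10 mm high. The shutter starts in it with its centre within 3 mm of the origin, same axes, between 3 mm high rims. A 62 mm high U-shaped guard stands round its tail from x = -107 to -60, open at the top and towards +x: lift the shutter straight up out of it by at least 60 mm.

How it is judged:
On the way:
1. the shutter lies flat in the gate's guide, window end leading, short of the second stop, and is let go (x of shutter_mid in the frame of gate between -0.13 and 0.04 m and y of shutter_mid in the frame of gate between -0.009 and 0.009 m and z of shutter_mid in the frame of gate between 0.014 and 0.026 m and angle between the z axis of shutter_mid and the z axis of gate, either way round below 0.06 rad and x of fin_mid in the frame of gate below -0.04 m and contact force between the fingers and shutter below 0.1 N), for 0.2 s.
At the end, for the whole second after the job is handed in: The shutter lies flat in the tunnel, its centre 44 to 76 mm ahead of the gate's origin (window over the port) and within 9 mm of the centre line, the index pin has dropped into the second notch (lift under 1 mm), and the shutter is at rest (x of shutter_mid in the frame of gate between 0.044 and 0.076 m and y of shutter_mid in the frame of gate between -0.009 and 0.009 m and z of shutter_mid in the frame of gate between 0.014 and 0.026 m and angle between the z axis of shutter_mid and the z axis of gate, either way round below 0.06 rad and value of joint index_pin below 0.001 m and linear speed of shutter below 0.01 m/s); the robot touches nothing.
It also fails if it takes over 58 s, if anything falls off the work surface, if the arm or the gripper's body presses on something with over 40 N, if the wrist force passes 120 N, or if a joint passes its speed limit or range.

## Robot

A 6-joint arm with a two-finger parallel gripper is mounted at the origin on a cart in front of the work surface, level with it; the furniture and walls round the work are solid. World frame = base frame: x ahead of the robot, y to its left, z up, the work surface at z = 0. Lengths are in m, angles in rad, forces in N, time in s.
With the tool pointing down it reaches from about 0.4 to 0.825 m from the base axis. Payload 7 kg.
Tool frame: the origin (TCP) lies at the very end of the fingers, on their centre line; the grasp point (between the pads) lies 19 mm behind it (arm.hold_point_z is the distance from the TCP to the grasp point, in m); z points along the fingers, y is the direction in which the jaws open and shut (so a half turn about z gives the same grasp; the last joint's range is limited). The gripper opens to 85 mm and grips with 20 to 120 N. Pads are 22 mm wide; open, the fingers measure 114 mm over their backs; the gripper's body (76 mm by 85 mm) begins 54 mm behind the grasp point. The pads swing forward as they close: fully open they stand 13 mm farther back than shut.
Start: joints at [1.602, 0.359, 0.012, 0, -1.224, -0.288], TCP at [0.171, 0.653, 0.231] pointing down, gripper open.
Joint ranges: [-3.07, 3.07], [-1.43, 2.12], [-1.02, 1.25], [-3.03, 1.67], [-3.05, -0], [-3.03, 3.03]. Speed limits (rad/s): [2.39, 2.39, 3.01, 3.14, 3.14, 3.14].

## Interface

Orientations are given as [roll, pitch, yaw] about the fixed x, y, z axes, in that order (R = Rz(yaw) Ry(pitch) Rx(roll)).
In Python, from rig import arm gives the robot as it stands. The module is installed in compiled form; this text tells all that it offers.
- The arm moves only by the tool send_rows, never from a script. Its argument "commands" is a list that holds one entry, the list of rows, each a list of 6 numbers: the shift along the tool's x, y, z in cm, then the turn, a rotation vector about the tool's x, y, z in rad. A call has 1 to 20 rows; each row shifts and turns the pose as measured when the row begins, along the tool's axes as they then stand; what a row does not reach is not made up. A row lasts 1/8 s, in which the tool goes at most 62.5 mm and 10.7 degrees, less where a joint would pass 70% of its speed; a pose out of reach is approached as far as the arm can. A call with a gripper value outside its range is refused whole. "hand" is the closure in counts, from 0 (fully open) to 255 (shut), set as the call begins (left out, the last holds). The fingers move at their own pace and stop on an object; "squeeze" is the grip in N (left out, the last holds). Time passes only in rows, so rows that do not move let the fingers close. It gives the time, the measured TCP pose, the force and the opening at its end, in the units of the state.
- arm.observe(): the state, without advancing time (a new reading comes with each control period).
- arm.get_image(name): name is "scene" or "side" or "wrist"; returns a dict with "frame" (420x560x3 uint8, red, green, blue), "mtx" (3x3 intrinsics, pixels), "k1" (the pictures are not rectified: a ray, as slopes to the right and down, at radius r is drawn at 1 + k1 r^2 times it, then the intrinsics apply), "rvec" (rotation vector, rad) and "tvec" (3), from world to camera coordinates, as OpenCV has them. Camera axes: x right, y down, z forward; pixel columns grow to the right and rows downward; lengths in m; the calibration is good to about 2 mm. A picture is of the moment at which its call begins. There is no depth.
- arm.job_done(): hands the job in, once; it reports no verdict.
The state is a dict: "clock": time; "q": joint angles; "dq": joint speeds; "tau": joint torques, N m; "position": TCP position; "tcp_rot": TCP orientation; "force": force on the tool from outside, world axes, zero at the start; "wrist_torque": the same for the moment, N m; "width": finger opening in m.
Only numpy, scipy, OpenCV 4.12 (cv2) and the standard library are available. Lean on these libraries where they do the work, as an engineer would, in place of code of your own. Each camera call takes 0.05 s, during which the arm holds its last target.

## Working session

There is one attempt and no reset: what is moved stays moved. The work goes in short steps, Python scripts to look and compute and a tool call to move; the robot and the scene stay as the last step left them, time stands still between calls to the robot, and variables do not carry over. Pictures are saved under pics/ and viewed, and the job is handed in when it is done.

Besides the shell and the picture viewer there is one more tool, called as name(argument=value, ...) on one line, values as JSON. send_rows: Moves the arm, as the interface text tells. Its arguments: {"type":"object","properties":{"commands":{"type":"array"},"hand":{"type":"number"},"squeeze":{"type":"number"}},"required":["commands"]}

```bash
mkdir -p pics
python3 - <<'E'
from rig import arm
import cv2,numpy as np
s=arm.observe();print(s)
for n in("scene","side","wrist"):
    d=arm.get_image(n);cv2.imwrite(f"pics/{n}0.png",d["frame"][:,:,::-1]);print(n,d["mtx"].tolist(),d["k1"],d["rvec"],d["tvec"])
E
```

```text
{'clock': 0.0, 'q': array([ 1.60211644e+00,  3.59389516e-01,  1.10452717e-02, -3.64998178e-04,
       -1.22407787e+00, -2.88120195e-01]), 'dq': array([-5.60562414e-05,  1.15664882e-03,  8.75534321e-04, -1.00666346e-03,
        1.60713890e-03,  4.82828228e-04]), 'tau': array([ 3.04425457e-04, -5.83313370e+01,  2.93426281e+01,  6.93657383e+00,
       -5.82463777e-03,  6.10656379e-07]), 'position': array([0.17132614, 0.65239446, 0.23035338]), 'tcp_rot': array([ 3.13993638e+00, -1.33038540e-04, -2.56924278e-01]), 'force': array([ 0.32279959,  0.43413362, -0.32300583]), 'wrist_torque': array([-0.01079404,  0.00815118, -0.01396928]), 'width': 0.08543413812777573}
scene [[430.04475062722156, 0.0, 280.3649873510446], [0.0, 430.04475062722156, 207.51115188836698], [0.0, 0.0, 1.0]] -0.08140119245012889 [ 1.10078226 -2.39655349  1.00349168] [0.37591776 0.3442144  0.57453112]
side [[440.6425491488075, 0.0, 276.2383054440673], [0.0, 440.6425491488075, 205.16467545863952], [0.0, 0.0, 1.0]] -0.09104191011474083 [ 2.00612512 -0.14579871  0.11078329] [-0.58121893  0.09041676  0.89913706]
wrist [[321.61779276306277, 0.0, 277.1255121901004], [0.0, 321.61779276306277, 211.38572174003468], [0.0, 0.0, 1.0]] 0.015393863167798451 [-1.78422575  2.312739    0.37442902] [ 0.67408001 -0.04012607  0.38032318]
```

View pics/scene0.png

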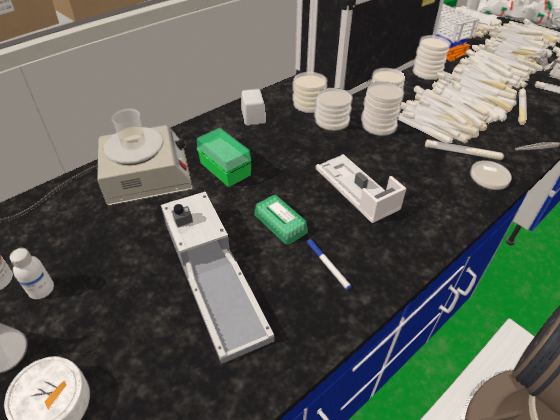

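View pics/side0.png

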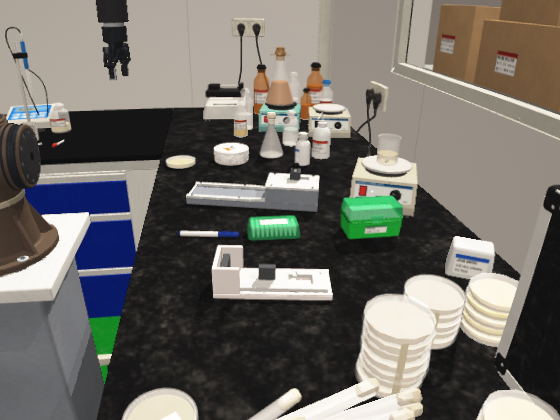

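View pics/wrist0.png

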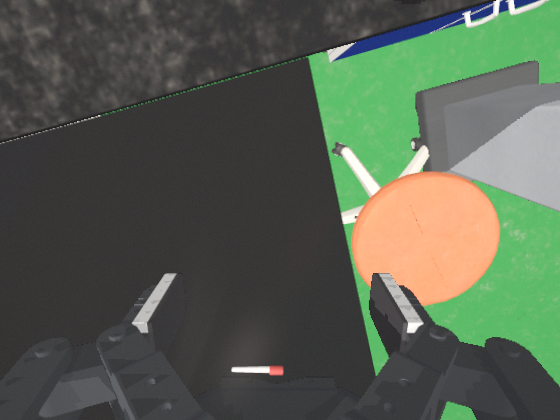

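The scene view shows the gate (tunnel near 195,225, tray down to 245,350) and the cradle (guard near 385,195). In the side view both have their +x end to the right. I'll zoom in next.

Run:
```python
import cv2
a=cv2.imread("pics/scene0.png");b=cv2.imread("pics/side0.png")
cv2.imwrite("pics/z1.png",cv2.resize(a[180:365,150:285],None,fx=3.2,fy=3.2,interpolation=2))
cv2.imwrite("pics/z2.png",cv2.resize(a[145:225,310:415],None,fx=7,fy=7,interpolation=2))
cv2.imwrite("pics/z3.png",cv2.resize(b[160:215,180:330],None,fx=5,fy=5,interpolation=2))
cv2.imwrite("pics/z4.png",cv2.resize(b[240:305,205:340],None,fx=5.5,fy=5.5,interpolation=2))
```

```text
(no output)
```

View pics/z1.png

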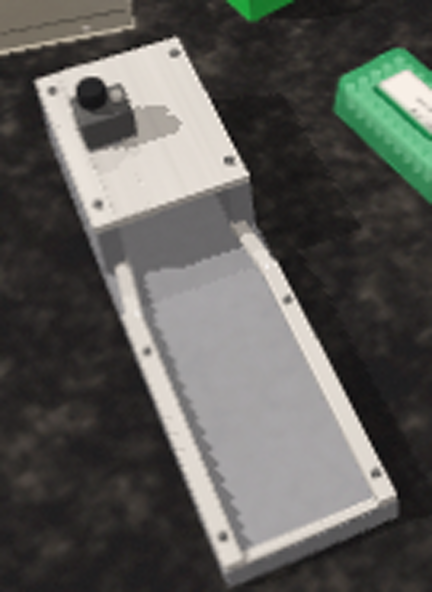

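View pics/z2.png

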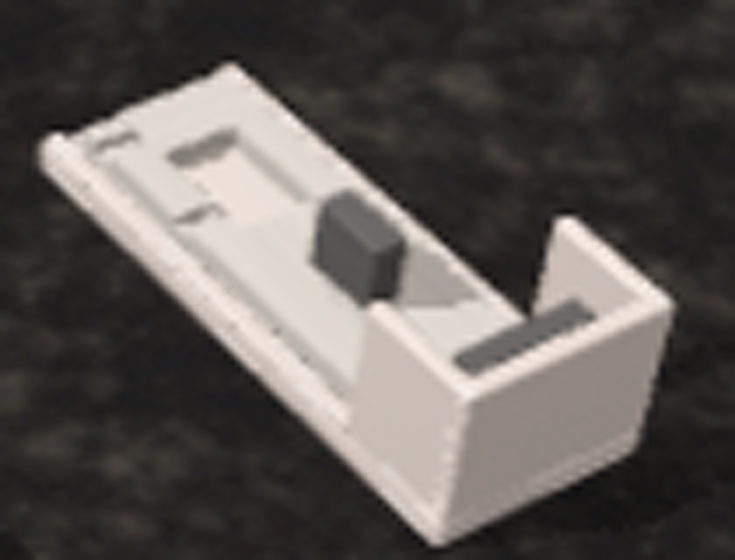

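View pics/z3.png

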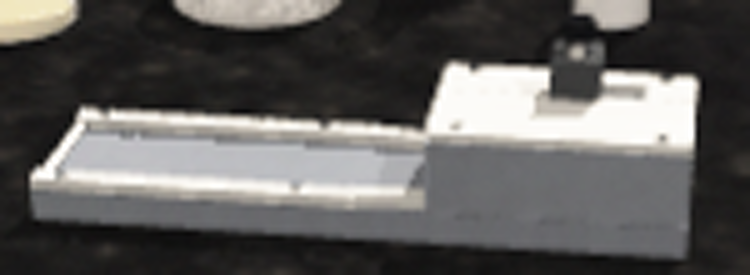

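View pics/z4.png

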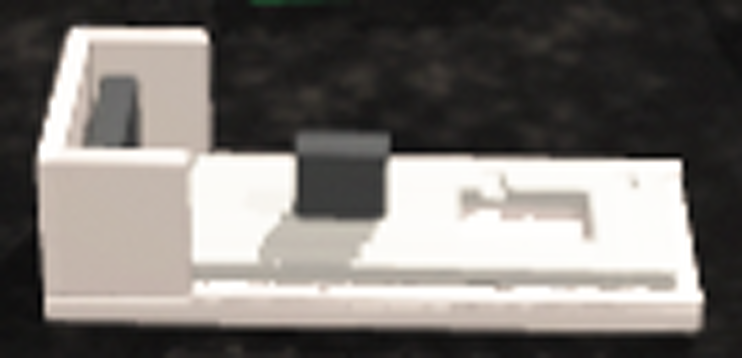

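```bash
cat > h.py <<'E'
import cv2,numpy as np
from scipy.optimize import least_squares
def ray(d,p):
    k=np.array([d["k1"],0,0,0,0.]);K=np.array(d["mtx"])
    R=cv2.Rodrigues(np.array(d["rvec"]))[0];t=np.array(d["tvec"]).ravel()
    n=cv2.undistortPoints(np.array([[p]],float),K,k)[0,0]
    return -R.T@t, R.T@np.array([n[0],n[1],1])
def onz(d,p,z):
    o,v=ray(d,p);return o+v*(z-o[2])/v[2]
def fit(L,W):
    L=np.array(L);W=np.array(W)[:,:2]
    lc=L.mean(0);wc=W.mean(0);a=L-lc;b=W-wc
    th=np.arctan2((a[:,0]*b[:,1]-a[:,1]*b[:,0]).sum(),(a*b).sum())
    R=np.array([[np.cos(th),-np.sin(th)],[np.sin(th),np.cos(th)]])
    t=wc-R@lc
    return t,th,W-(L@R.T+t)
E
cat > m.py <<'E'
from rig import arm
from h import *
S=arm.get_image("scene");D=arm.get_image("side")
def cv(x,y,u,f):return [x+(u[0]+.5)/f-.5,y+(u[1]+.5)/f-.5]
g=[(36,80,145,46,60),(178,38,145,-46,60),(248,180,15,-46,60),(98,230,15,46,60),(223,570,-185,46,23),(397,497,-185,-46,23)]
gs=[(427,134,15,-46,60),(445,62,15,46,60),(697,75,145,46,60),(692,150,145,-46,60),(33,183,-185,-46,23),(80,110,-185,46,23)]
c=[(45,140,100,40,13),(232,65,100,-40,13),(465,392,-107,40,62),(670,300,-107,-40,62),(375,305,-60,40,62),(565,218,-60,-40,62)]
cs=[(40,155,-107,-40,62),(70,30,-107,40,62),(208,32,-60,40,62),(190,157,-60,-40,62),(703,297,100,-40,13),(683,160,100,40,13)]
for nm,A,B,o1,o2 in(("gate",g,gs,(150,180,3.2),(180,160,5)),("cradle",c,cs,(310,145,7),(205,240,5.5))):
    W1=[onz(S,cv(o1[0],o1[1],r,o1[2]),r[4]/1e3) for r in A];W2=[onz(D,cv(o2[0],o2[1],r,o2[2]),r[4]/1e3) for r in B]
    L1=[(r[2]/1e3,r[3]/1e3) for r in A];L2=[(r[2]/1e3,r[3]/1e3) for r in B]
    for a,b in((L1,W1),(L2,W2),(L1+L2,W1+W2)):
        t,th,e=fit(a,b);print(nm,t.round(4),round(th,4));print((e*1e3).round(1).tolist())
E
python3 m.py
```

```text
gate [0.5753 0.1738] -0.2695
[[1.0, -0.5], [0.3, 0.3], [-0.7, 2.1], [-1.4, -1.7], [0.3, -0.1], [0.4, -0.3]]
gate [0.5752 0.1704] -0.255
[[0.3, -2.2], [-0.9, 4.3], [0.4, 3.1], [-2.6, -4.3], [1.9, -3.3], [0.9, 2.4]]
gate [0.5753 0.1721] -0.2622
[[1.1, 0.2], [-0.2, 1.1], [-1.0, 3.8], [-1.0, -0.1], [1.1, 2.9], [0.5, 2.8], [0.6, -3.9], [-1.3, 2.8], [0.3, 2.4], [-2.1, -5.1], [1.8, -6.4], [0.1, -0.5]]
cradle [ 0.5559 -0.2047] -0.1644
[[-1.5, -0.4], [-0.7, 0.7], [2.9, -1.7], [2.1, 0.8], [-2.3, -2.3], [-0.5, 3.0]]
cradle [ 0.5545 -0.2032] -0.1583
[[1.0, 2.0], [0.0, -2.5], [-1.0, -2.2], [-0.2, 2.5], [-0.5, 1.3], [0.7, -1.1]]
cradle [ 0.5552 -0.204 ] -0.1614
[[-0.7, -1.5], [-0.1, -0.4], [3.8, -2.2], [2.7, 0.4], [-1.5, -2.9], [0.1, 2.4], [0.3, 2.4], [-0.9, -2.0], [-1.8, -1.6], [-0.8, 3.1], [-1.1, 2.4], [-0.1, -0.0]]
```

```bash
cat >> h.py <<'E'
from scipy.spatial.transform import Rotation as Ro
def to(arm,x,y,z,yaw):
    s=arm.observe();R=Ro.from_euler('xyz',s["tcp_rot"])
    T=Ro.from_euler('xyz',[np.pi,0,yaw])
    d=R.inv().apply(np.array([x,y,z])-s["position"])*100
    print("t%.2f"%s["clock"],"pos",s["position"].round(4),"rpy",s["tcp_rot"].round(4),"F",s["force"].round(1),"w",round(s["width"],4))
    print("delta cm",d.round(2),"rot",(R.inv()*T).as_rotvec().round(4))
E
python3 - <<'E'
from rig import arm
from h import *
s=arm.observe();R=Ro.from_euler('xyz',s["tcp_rot"])
d=arm.get_image("wrist");o,v=ray(d,(280,210));print(R.inv().apply(o-s["position"]),R.inv().apply(v))
to(arm,.5,.16,.24,-.265)
E
```

```text
[ 0.08194022  0.00033255 -0.14243189] [-0.3122192   0.00852052  0.95002369]
t0.30 pos [0.1714 0.6527 0.231 ] rpy [ 3.141e+00 -1.000e-04 -2.568e-01] F [-0.3  0.4 -0.1] w 0.0856
delta cm [44.29 39.31 -0.88] rot [ 0.0006 -0.0001  0.0082]
```

send_rows(commands=[[[4.4, 3.9, -0.2, 0, 0, 0.008], [4.4, 3.9, -0.2, 0, 0, 0], [4.4, 3.9, -0.2, 0, 0, 0], [4.4, 3.9, -0.2, 0, 0, 0], [4.4, 3.9, 0, 0, 0, 0], [4.4, 3.9, 0, 0, 0, 0], [4.4, 3.9, 0, 0, 0, 0], [4.4, 3.9, 0, 0, 0, 0], [4.4, 3.9, 0, 0, 0, 0], [4.4, 3.9, 0, 0, 0, 0], [0, 0, 0, 0, 0, 0]]])

```text
clock: 1.68
position: [0.5033, 0.1465, 0.2402]
tcp_rot: [-3.14, -0.003, -0.262]
force: [0.0, -0.3, -0.3]
width: 0.0855
```

Run:
```python
from rig import arm
from h import *
to(arm,.5,.16,.24,-.265)
d=arm.get_image("wrist");cv2.imwrite("pics/w1.png",d["frame"][:,:,::-1]);np.save("w1.npy",d,allow_pickle=True)
```

```text
t1.68 pos [0.5033 0.1465 0.2402] rpy [-3.1397 -0.0032 -0.2624] F [ 0.  -0.3 -0.3] w 0.0855
delta cm [-0.67 -1.22  0.02] rot [-0.0019 -0.0032  0.0026]
```

View pics/w1.png

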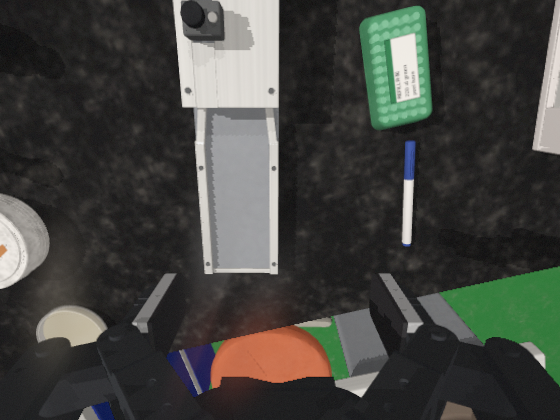

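Run:
```python
import cv2
a=cv2.imread("pics/w1.png")
cv2.imwrite("pics/w1z.png",cv2.resize(a[85:285,165:295],None,fx=3,fy=3,interpolation=2))
```

```text
(no output)
```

View pics/w1z.png

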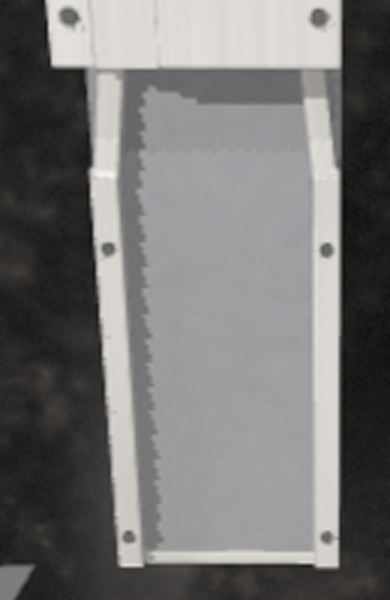

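```bash
cat > m2.py <<'E'
from h import *
d=np.load("w1.npy",allow_pickle=True).item()
P=[(51,68,15,46,60),(341,68,15,-46,60),(120,567,-185,46,23),(339,566,-185,-46,23)]
W=[onz(d,(165+(p[0]+.5)/3-.5,85+(p[1]+.5)/3-.5),p[4]/1e3) for p in P]
t,th,e=fit([(p[2]/1e3,p[3]/1e3) for p in P],W);print(t,th,(e*1e3).round(1))
E
python3 m2.py
python3 - <<'E'
from rig import arm
from h import *
to(arm,.50,-.195,.24,-.161)
E
```

```text
[0.57772921 0.17338662] -0.2628900803122623 [[-0.6  0.1]
 [-0.5 -0. ]
 [ 0.2 -0.1]
 [ 0.9 -0. ]]
t1.73 pos [0.5027 0.1479 0.2402] rpy [-3.1393 -0.0032 -0.2612] F [ 0.1  0.8 -0.3] w 0.0853
delta cm [ 8.600e+00  3.319e+01 -3.000e-02] rot [-0.0021 -0.0033 -0.1002]
```

send_rows(commands=[[[0, 0, 0, 0, 0, -0.1], [0.9, 5.6, 0, 0, 0, 0], [0.9, 5.6, 0, 0, 0, 0], [0.9, 5.6, 0, 0, 0, 0], [0.9, 5.6, 0, 0, 0, 0], [0.9, 5.6, 0, 0, 0, 0], [0.9, 5.6, 0, 0, 0, 0], [0, 0, 0, 0, 0, 0]]])

```text
clock: 2.72
position: [0.5049, -0.1927, 0.2405]
tcp_rot: [-3.138, -0.006, -0.144]
force: [-0.0, 1.3, 0.8]
width: 0.0851
```

Run:
```python
from rig import arm
from h import *
to(arm,.5,-.195,.24,-.161)
d=arm.get_image("wrist");cv2.imwrite("pics/w2.png",d["frame"][:,:,::-1]);np.save("w2.npy",d,allow_pickle=True)
a=d["frame"][:,:,::-1]
cv2.imwrite("pics/w2z.png",cv2.resize(a[60:285,200:370],None,fx=2.6,fy=2.6,interpolation=2))
```

```text
t2.73 pos [ 0.5049 -0.1927  0.2405] rpy [-3.1377 -0.0065 -0.1438] F [-0.   1.3  0.8] w 0.0851
delta cm [-0.45  0.3   0.04] rot [-0.0039 -0.0065  0.0172]
```

View pics/w2.png

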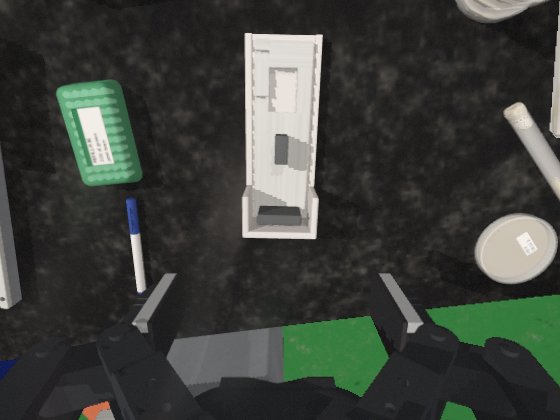

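View pics/w2z.png

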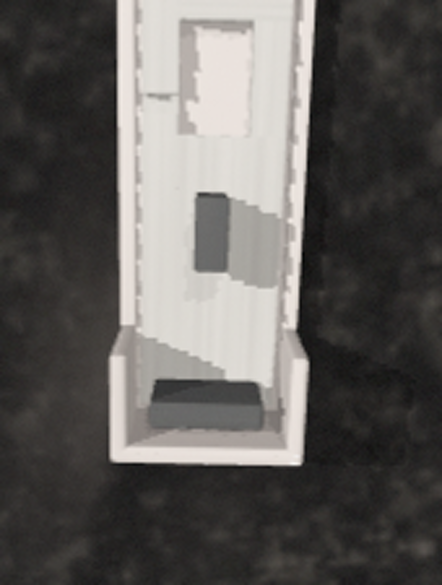

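```bash
cat > m3.py <<'E'
from h import *
d=np.load("w2.npy",allow_pickle=True).item()
def c(u,v):return (200+(u+.5)/2.6-.5,60+(v+.5)/2.6-.5)
P=[(c(110,465),-107,40,62),(c(302,466),-107,-40,62),((246.5,35),100,40,13),((321.5,36),100,-40,13)]
W=[onz(d,p[0],p[3]/1e3) for p in P]
t,th,e=fit([(p[1]/1e3,p[2]/1e3) for p in P],W);print(t,th,(e*1e3).round(1))
r=onz(d,c(212,235),.044);f=onz(d,c(206,417),.054);print(r,f,np.arctan2(*(r-f)[1::-1]),np.linalg.norm((r-f)[:2]))
R=np.array([[np.cos(th),-np.sin(th)],[np.sin(th),np.cos(th)]]);print(R@[-.015,0]+t,R@[-.089,0]+t)
E
python3 m3.py
python3 - <<'E'
from rig import arm
from h import *
to(arm,.5410,-.201,.0215,-.161)
E
```

```text
[ 0.55461665 -0.2039621 ] -0.16514492996787447 [[ 0.5  0. ]
 [ 2.  -0. ]
 [-1.8 -1.5]
 [-0.6  1.5]]
[ 0.54159915 -0.20184044  0.044     ] [ 0.46864923 -0.18900419  0.054     ] -0.1741768382657941 0.07407064775590255
[ 0.53982073 -0.20149618] [ 0.46682753 -0.18933092]
t2.77 pos [ 0.5051 -0.1913  0.2406] rpy [-3.1374 -0.0067 -0.1426] F [-0.1  0.4  0.3] w 0.0849
delta cm [ 3.55  0.54 21.93] rot [-0.0043 -0.0067  0.0184]
```

send_rows(commands=[[[3.6, 0.6, 2, -0.004, -0.007, 0.025], [0, 0, 5, 0, 0, 0], [0, 0, 5, 0, 0, 0], [0, 0, 3, 0, 0, 0], [0, 0, 0, 0, 0, 0], [0, 0, 0, 0, 0, 0]]], hand=60, squeeze=60)

```text
clock: 3.52
position: [0.5456, -0.192, 0.0906]
tcp_rot: [-3.14, -0.006, -0.156]
force: [0.1, 0.1, -0.3]
width: 0.0652
```

Run:
```python
from rig import arm
from h import *
to(arm,.5416,-.2018,.0225,-.168)
d=arm.get_image("wrist");cv2.imwrite("pics/w3.png",d["frame"][:,:,::-1])
```

```text
t3.52 pos [ 0.5456 -0.192   0.0906] rpy [-3.1403 -0.0061 -0.1561] F [ 0.1  0.1 -0.3] w 0.0652
delta cm [-0.29  1.04  6.81] rot [-0.0013 -0.0061  0.0119]
```

View pics/w3.png

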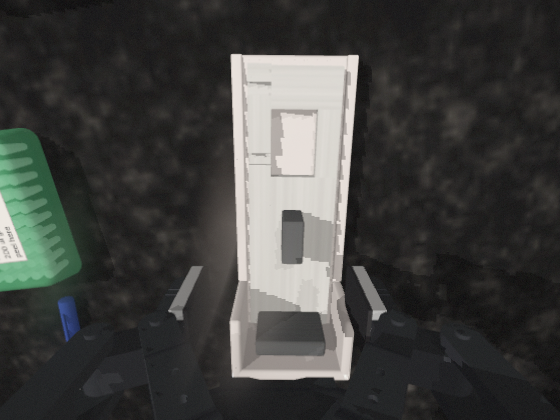

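send_rows(commands=[[[-0.3, 1.0, 1.5, -0.001, -0.006, 0.014], [0, 0, 0.5, 0, 0, 0], [0, 0, 0, 0, 0, 0]]])

```text
clock: 3.95
position: [0.5424, -0.202, 0.0721]
tcp_rot: [-3.141, -0.005, -0.171]
force: [1.1, -0.1, 0.1]
width: 0.0654
```

Run:
```python
from rig import arm
from h import *
to(arm,.5416,-.2018,.0225,-.168)
d=arm.get_image("wrist");cv2.imwrite("pics/w4.png",d["frame"][:,:,::-1]);np.save("w4.npy",d,allow_pickle=True)
```

```text
t3.95 pos [ 0.5424 -0.202   0.0721] rpy [-3.1406 -0.0047 -0.1712] F [ 1.1 -0.1  0.1] w 0.0654
delta cm [-0.11 -0.01  4.96] rot [-0.001  -0.0047 -0.0032]
```

View pics/w4.png

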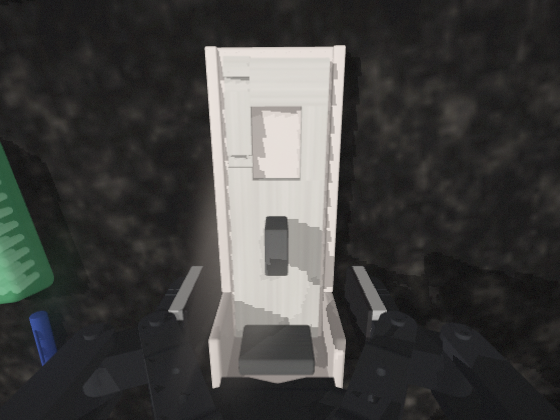

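send_rows(commands=[[[-0.1, 0, 2.5, -0.001, -0.004, -0.003], [0, 0, 2, 0, 0, 0], [0, 0, 0.2, 0, 0, 0], [0, 0, 0, 0, 0, 0]]])

```text
clock: 4.5
position: [0.5431, -0.2025, 0.0262]
tcp_rot: [3.142, -0.004, -0.168]
force: [-0.2, 0.4, 0.2]
width: 0.0656
```

Run:
```python
from rig import arm
from h import *
to(arm,.5416,-.2018,.0225,-.168)
d=arm.get_image("side");cv2.imwrite("pics/s5.png",cv2.resize(d["frame"][200:310,170:360,::-1],None,fx=4,fy=4))
```

```text
t4.50 pos [ 0.5431 -0.2025  0.0262] rpy [ 3.1415 -0.004  -0.1684] F [-0.2  0.4  0.2] w 0.0656
delta cm [-0.16 -0.05  0.37] rot [ 0.0001 -0.004  -0.0004]
```

View pics/s5.png

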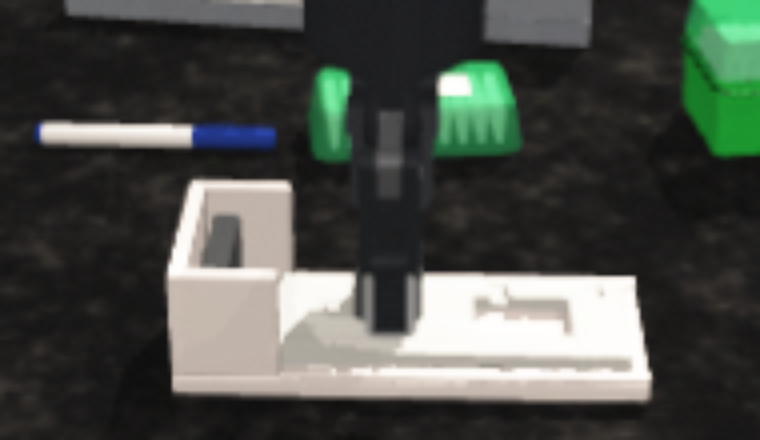

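send_rows(commands=[[[-0.1, 0, 0.3, 0, -0.004, 0], [0, 0, 0, 0, 0, 0], [0, 0, 0, 0, 0, 0], [0, 0, 0, 0, 0, 0], [0, 0, 0, 0, 0, 0], [0, 0, 0, 0, 0, 0], [0, 0, 0, 0, 0, 0]]], hand=255, squeeze=90)

```text
clock: 5.42
position: [0.5431, -0.2023, 0.0252]
tcp_rot: [-3.141, -0.003, -0.168]
force: [-0.2, 0.8, 0.2]
width: 0.0124
```

send_rows(commands=[[[0, 0, -1, 0, 0, 0], [0, 0, -1, 0, 0, 0], [0, 0, 0, 0, 0, 0]]])

```text
clock: 5.8
position: [0.5429, -0.2023, 0.0464]
tcp_rot: [-3.141, -0.002, -0.168]
force: [0.7, 0.3, -2.8]
width: 0.0121
```

Run:
```python
from rig import arm
from h import *
to(arm,.5416,-.2018,.15,-.168)
d=arm.get_image("side");cv2.imwrite("pics/s6.png",cv2.resize(d["frame"][200:310,170:360,::-1],None,fx=4,fy=4))
```

```text
t5.80 pos [ 0.5429 -0.2023  0.0464] rpy [-3.1412e+00 -2.4000e-03 -1.6840e-01] F [ 0.7  0.3 -2.8] w 0.0121
delta cm [ -0.11  -0.03 -10.36] rot [-0.0004 -0.0024 -0.0004]
```

View pics/s6.png

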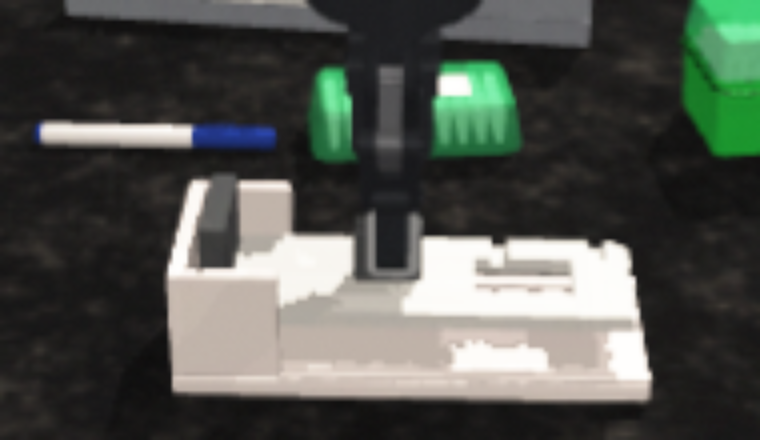

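send_rows(commands=[[[0, 0, -2, 0, 0, 0], [0, 0, -2.5, 0, 0, 0], [0, 0, -3, 0, 0, 0], [0, 0, -3, 0, 0, 0], [0, 0, 0, 0, 0, 0]]])

```text
clock: 6.48
position: [0.5409, -0.202, 0.1525]
tcp_rot: [-3.141, 0.002, -0.169]
force: [-0.4, 0.3, -2.9]
width: 0.0116
```

Run:
```python
from rig import arm
from h import *
to(arm,.472,.2014,.15,-.263)
d=arm.get_image("wrist");cv2.imwrite("pics/w7.png",d["frame"][:,:,::-1]);np.save("w7.npy",d,allow_pickle=True)
```

```text
t6.47 pos [ 0.5409 -0.202   0.1525] rpy [-3.1409e+00  1.5000e-03 -1.6920e-01] F [-0.4  0.3 -2.9] w 0.0116
delta cm [-13.59 -38.6    0.3 ] rot [-0.0006  0.0016  0.0938]
```

View pics/w7.png

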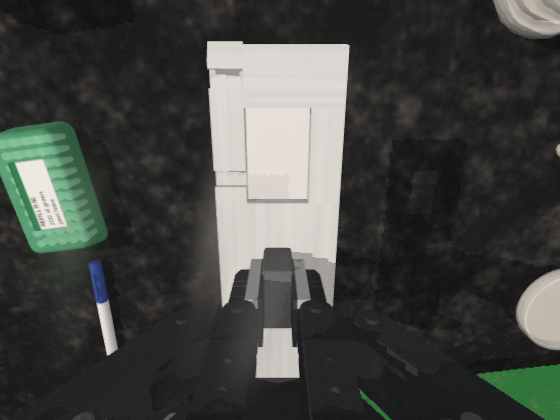

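send_rows(commands=[[[0, -1, -0.5, 0, 0, 0.094], [-2.1, -4, 0, 0, 0, 0], [-2.1, -4.6, 0, 0, 0, 0], [-2.1, -4.6, 0, 0, 0, 0], [-2.1, -4.6, 0, 0, 0, 0], [-2.1, -4.6, 0, 0, 0, 0], [-2.1, -4.6, 0, 0, 0, 0], [-2.1, -4.6, 0, 0, 0, 0], [-2.0, -3, 0, 0, 0, 0], [0, 0, 0, 0, 0, 0], [0, 0, 0, 0, 0, 0]]])

```text
clock: 7.9
position: [0.4616, 0.1951, 0.1418]
tcp_rot: [3.13, 0.023, -0.271]
force: [0.9, -1.2, -1.5]
width: 0.0117
```

Run:
```python
from rig import arm
from h import *
to(arm,.472,.2014,.15,-.263)
```

```text
t7.90 pos [0.4616 0.1951 0.1418] rpy [ 3.1303  0.0233 -0.2714] F [ 0.9 -1.2 -1.5] w 0.0117
delta cm [ 0.81 -0.88 -0.85] rot [ 0.0112  0.0234 -0.0083]
```

send_rows(commands=[[[0.8, -0.9, 0, 0.011, 0.023, -0.008], [0, 0, 1.5, 0, 0, 0], [0, 0, 1.5, 0, 0, 0], [0, 0, 0, 0, 0, 0], [0, 0, 0, 0, 0, 0]]])

```text
clock: 8.52
position: [0.4724, 0.1983, 0.1079]
tcp_rot: [3.14, 0.0, -0.268]
force: [-0.3, 0.4, -2.4]
width: 0.0123
```

Run:
```python
from rig import arm
from h import *
to(arm,.472,.2014,.11,-.263)
for n in("wrist","scene"):
    d=arm.get_image(n);cv2.imwrite(f"pics/{n}8.png",d["frame"][:,:,::-1]);np.save(n+"8.npy",d,allow_pickle=True)
```

```text
t8.53 pos [0.4724 0.1983 0.1079] rpy [ 3.1397e+00  4.0000e-04 -2.6750e-01] F [-0.3  0.4 -2.4] w 0.0123
delta cm [-0.12 -0.28 -0.21] rot [ 0.0018  0.0004 -0.0045]
```

View pics/wrist8.png

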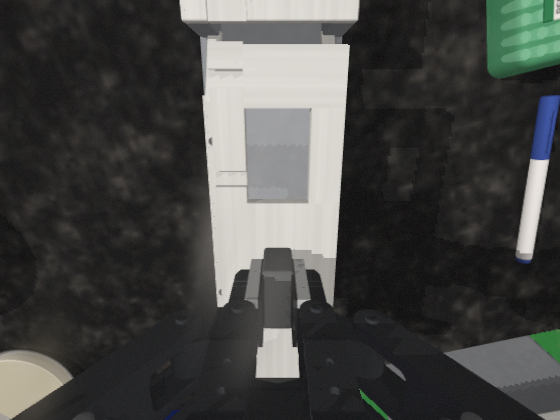

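View pics/scene8.png

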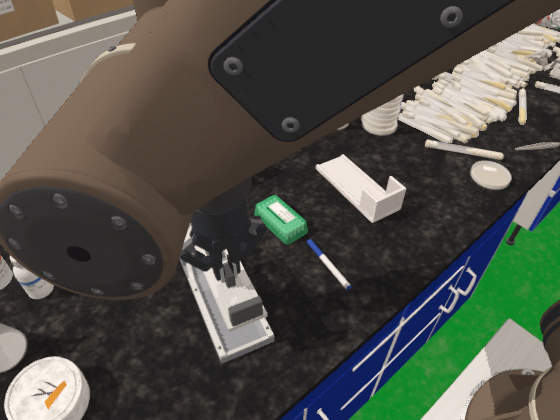

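Run:
```python
from h import *
d=np.load("wrist8.npy",allow_pickle=True).item()
a=d["frame"][:,:,::-1];cv2.imwrite("pics/w8z.png",cv2.resize(a[0:120,160:380],None,fx=3.5,fy=3.5,interpolation=2))
```

```text
(no output)
```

View pics/w8z.png

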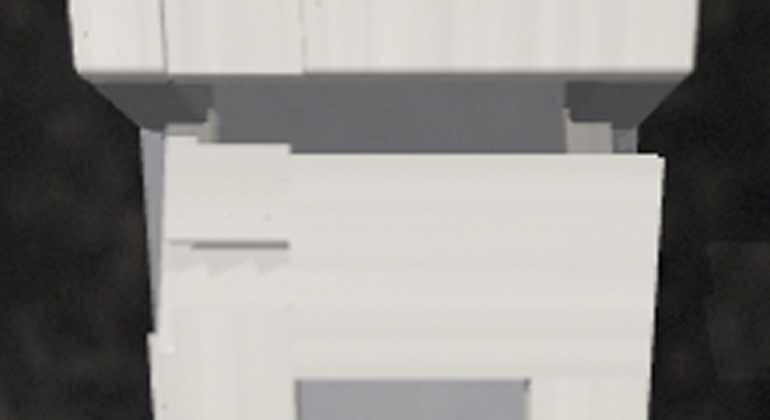

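Run:
```python
from h import *
d=np.load("wrist8.npy",allow_pickle=True).item()
c=lambda u,v:(160+(u+.5)/3.5-.5,(v+.5)/3.5-.5)
zt=.1007
a=onz(d,c(80,73),.06)[:2];b=onz(d,c(695,73),.06)[:2];m=(a+b)/2
print("roof",a,b,np.linalg.norm(a-b),"yaw",np.arctan2(*(a-b)[::-1])-np.pi/2,"gate origin",m-.015*np.array([np.cos(-.263),np.sin(-.263)]))
w=[onz(d,c(297,380),zt)[:2],onz(d,c(527,380),zt)[:2]];p=onz(d,c(663,156),zt)[:2]
th=-.263;R=np.array([[np.cos(th),-np.sin(th)],[np.sin(th),np.cos(th)]])
g=lambda q:R.T@(q-m)*1e3+[15,0]
print("window edges gate",g(w[0]),g(w[1]),"corner",g(p))
# full image window corners
for q in((245,108),(310,108),(311,203),(246,203)):print(g(onz(d,q,zt)[:2]))
```

```text
roof [0.60354538 0.21289692] [0.57958963 0.12514057] 0.09096732761840964 yaw -0.2664875101340267 gate origin [0.57708329 0.17291842]
window edges gate [-27.46347601  11.16164345] [-27.58250724 -17.89324307] corner [ -2.40756318 -33.30374395]
[-27.37425918  10.93738702]
[-27.49207135 -17.79586945]
[-71.39072497 -19.5464022 ]
[-71.25018725  12.0404388 ]
```

send_rows(commands=[[[0, -0.35, 0, 0.002, 0, -0.004], [0, 0, 2, 0, 0, 0], [0, 0, 2, 0, 0, 0], [0, 0, 1, 0, 0, 0], [0, 0, 0, 0, 0, 0], [0, 0, 0, 0, 0, 0]]])

```text
clock: 9.38
position: [0.4757, 0.2046, 0.06]
tcp_rot: [-3.135, -0.004, -0.262]
force: [0.5, -0.4, -2.2]
width: 0.0119
```

Run:
```python
from rig import arm
from h import *
to(arm,.472,.2015,.035,-.264)
d=arm.get_image("wrist");cv2.imwrite("pics/w9.png",d["frame"][:,:,::-1]);np.save("w9.npy",d,allow_pickle=True)
```

```text
t9.38 pos [0.4757 0.2046 0.06  ] rpy [-3.1354 -0.0036 -0.2616] F [ 0.5 -0.4 -2.2] w 0.0119
delta cm [-0.29  0.42  2.49] rot [-0.0062 -0.0036  0.0024]
```

View pics/w9.png

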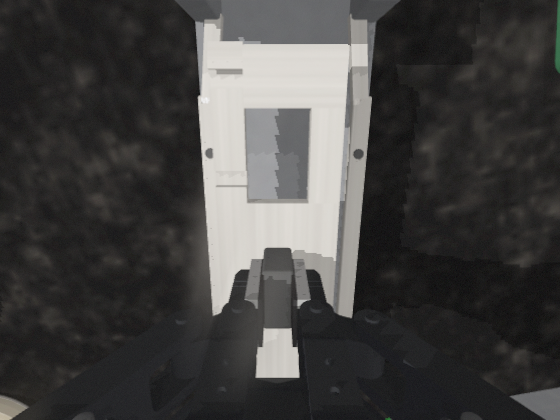

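send_rows(commands=[[[-0.2, 0.4, 0, -0.006, -0.003, 0.002], [0, 0, 0, 0, 0, 0], [0, 0, 0, 0, 0, 0]]])

```text
clock: 9.8
position: [0.4731, 0.2015, 0.0612]
tcp_rot: [-3.14, -0.002, -0.264]
force: [0.6, -0.5, -2.4]
width: 0.0118
```

```bash
cat > look.py <<'E'
import sys
from rig import arm
from h import *
to(arm,*map(float,sys.argv[2:6]))
d=arm.get_image("wrist");cv2.imwrite(f"pics/{sys.argv[1]}.png",d["frame"][:,:,::-1]);np.save(sys.argv[1]+".npy",d,allow_pickle=True)
E
python3 look.py w10 .472 .2015 .035 -.264
```

```text
t9.80 pos [0.4731 0.2015 0.0612] rpy [-3.1398e+00 -1.6000e-03 -2.6370e-01] F [ 0.6 -0.5 -2.4] w 0.0118
delta cm [-0.11  0.03  2.62] rot [-0.0018 -0.0016  0.0003]
```

View pics/w10.png

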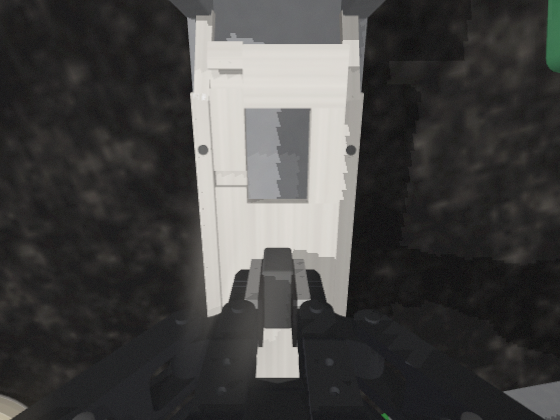

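send_rows(commands=[[[-0.1, 0, 1, -0.001, -0.001, 0], [0, 0, 1.0, 0, 0, 0], [0, 0, 0.3, 0, 0, 0], [0, 0, 0, 0, 0, 0], [0, 0, 0, 0, 0, 0]]])

```text
clock: 10.48
position: [0.4718, 0.2016, 0.0358]
tcp_rot: [3.141, 0.0, -0.264]
force: [0.2, -0.1, -3.2]
width: 0.0118
```

```bash
python3 look.py w11 .4990 .1943 .035 -.264
```

```text
t10.47 pos [0.4718 0.2016 0.0358] rpy [ 3.1411e+00  2.0000e-04 -2.6360e-01] F [ 0.2 -0.1 -3.2] w 0.0118
delta cm [ 2.81 -0.01  0.08] rot [0.0005 0.0002 0.0004]
```

View pics/w11.png

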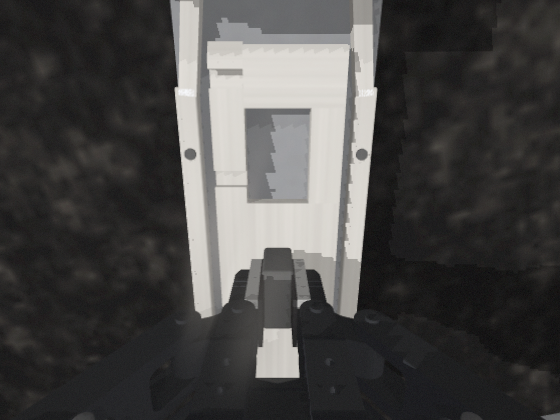

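send_rows(commands=[[[1, 0, 0, 0, 0, 0], [1, 0, 0, 0, 0, 0], [0.6, 0, 0, 0, 0, 0], [0, 0, 0, 0, 0, 0], [0, 0, 0, 0, 0, 0]]])

```text
clock: 11.15
position: [0.4996, 0.1943, 0.0364]
tcp_rot: [-3.141, -0.001, -0.264]
force: [-0.6, 0.1, -2.5]
width: 0.0115
```

```bash
python3 look.py w12 .4990 .1943 .0312 -.264
```

```text
t11.15 pos [0.4996 0.1943 0.0364] rpy [-3.141e+00 -6.000e-04 -2.643e-01] F [-0.6  0.1 -2.5] w 0.0115
delta cm [-0.05  0.02  0.52] rot [-0.0006 -0.0006 -0.0003]
```

View pics/w12.png

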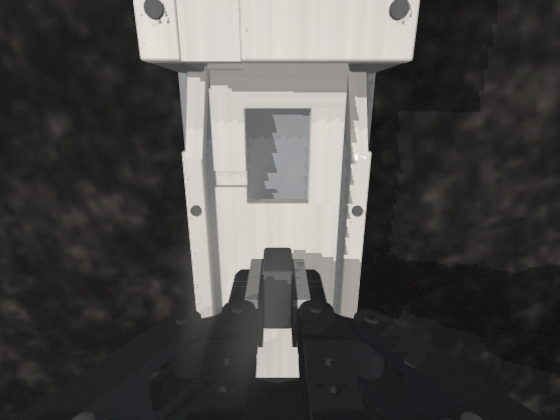

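send_rows(commands=[[[0, 0, 0.3, 0, 0, 0], [0, 0, 0.2, 0, 0, 0], [0, 0, 0, 0, 0, 0]]])

```text
clock: 11.58
position: [0.4992, 0.1946, 0.0311]
tcp_rot: [-3.141, -0.001, -0.264]
force: [0.9, -0.9, -1.6]
width: 0.0118
```

send_rows(commands=[[[0, 0, 0.1, 0, 0, 0], [0, 0, 0, 0, 0, 0]]])

```text
clock: 11.82
position: [0.4992, 0.1947, 0.0313]
tcp_rot: [-3.141, -0.001, -0.263]
force: [0.4, 0.5, -2.1]
width: 0.0118
```

send_rows(commands=[[[0, 0, 0.2, 0, 0, 0], [0, 0, 0.1, 0, 0, 0]]])

```text
clock: 12.08
position: [0.4993, 0.1948, 0.0311]
tcp_rot: [-3.141, -0.002, -0.262]
force: [-3.5, -1.6, 7.3]
width: 0.0122
```

Contact with the deck; open gradually, staying clear of the rails.

send_rows(commands=[[[0, 0, 0, 0, 0, 0], [0, 0, 0, 0, 0, 0], [0, 0, 0, 0, 0, 0], [0, 0, 0, 0, 0, 0]]], hand=130)

```text
clock: 12.58
position: [0.4998, 0.1953, 0.0312]
tcp_rot: [-3.14, -0.003, -0.261]
force: [0.1, 0.4, 0.2]
width: 0.0416
```

send_rows(commands=[[[0, 0, -1.5, 0, 0, 0], [0, 0, -2, 0, 0, 0], [0, 0, -3, 0, 0, 0], [0, 0, -3, 0, 0, 0], [0, 0, 0, 0, 0, 0]]], hand=20)

```text
clock: 13.2
position: [0.5001, 0.1952, 0.1328]
tcp_rot: [-3.139, -0.004, -0.261]
force: [-0.9, 0.3, -0.6]
width: 0.0786
```

```bash
python3 look.py w13 .4250 .2150 .12 -.264
```

```text
t13.20 pos [0.5001 0.1952 0.1328] rpy [-3.1391 -0.0042 -0.2609] F [-0.9  0.3 -0.6] w 0.0786
delta cm [-7.77  0.03  1.25] rot [-0.0025 -0.0042  0.0031]
```

View pics/w13.png

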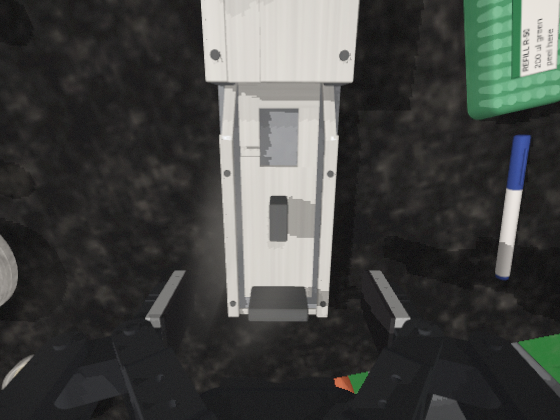

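Run:
```python
from h import *
d=np.load("w13.npy",allow_pickle=True).item()
f=onz(d,(279,311.5),.06);r=onz(d,(278.5,222),.05);print(f,r,np.linalg.norm((f-r)[:2]),np.arctan2(*(r-f)[1::-1]))
th=-.264;R=np.array([[np.cos(th),-np.sin(th)],[np.sin(th),np.cos(th)]])
for q in(f,r):print(R.T@(q[:2]-[.577,.173]))
```

```text
[0.42986279 0.21235035 0.06      ] [0.49866052 0.19451319 0.05      ] 0.07107244526331323 -0.25368388069760106
[-0.15230772 -0.00040756]
[-0.08123906  0.00032562]
```

send_rows(commands=[[[-3.7, 0, 0, -0.002, -0.004, 0.003], [-3.5, 0, 0, 0, 0, 0], [0, 0, 2, 0, 0, 0], [0, 0, 0, 0, 0, 0], [0, 0, 0, 0, 0, 0]]], hand=0)

```text
clock: 13.88
position: [0.4271, 0.2128, 0.1107]
tcp_rot: [3.139, 0.003, -0.265]
force: [0.0, -0.0, -0.3]
width: 0.0854
```

```bash
python3 look.py w14 .4278 .2133 .031 -.264
```

```text
t13.88 pos [0.4271 0.2128 0.1107] rpy [ 3.1388e+00  2.6000e-03 -2.6530e-01] F [ 0.  -0.  -0.3] w 0.0854
delta cm [ 0.07 -0.09  7.97] rot [ 0.0028  0.0026 -0.0013]
```

View pics/w14.png

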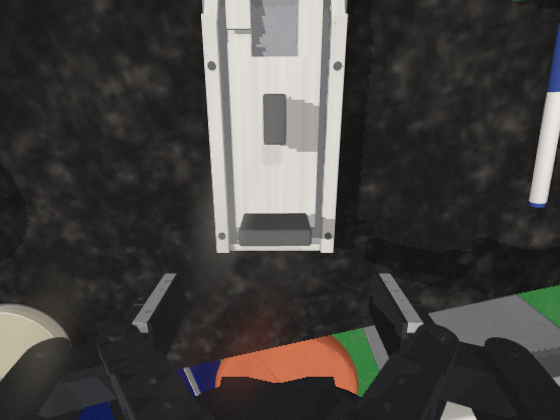

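Run:
```python
from h import *
d=np.load("w14.npy",allow_pickle=True).item()
cv2.imwrite("pics/w14z.png",cv2.resize(d["frame"][60:260,195:355,::-1],None,fx=3,fy=3,interpolation=2))
th=-.264;R=np.array([[np.cos(th),-np.sin(th)],[np.sin(th),np.cos(th)]])
for q,z in(((275.5,236),.06),((274.5,121),.05)):
  w=onz(d,q,z);print(w,R.T@(w[:2]-[.577,.173]))
```

```text
[0.42778923 0.21331564 0.06      ] [-1.54561331e-01 -1.68015656e-05]
[0.49688214 0.19510935 0.05      ] [-0.08311139  0.00043707]
```

View pics/w14z.png

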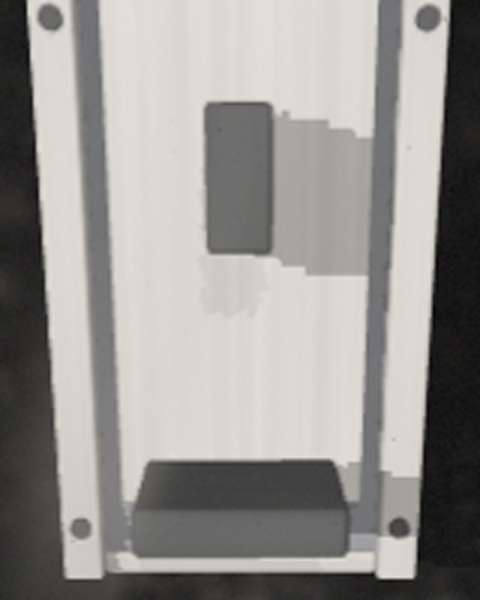

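send_rows(commands=[[[0, -0.1, 0, 0.003, 0.003, -0.001], [0, 0, 2.5, 0, 0, 0], [0, 0, 2.5, 0, 0, 0], [0, 0, 2, 0, 0, 0], [0, 0, 0, 0, 0, 0], [0, 0, 0, 0, 0, 0]]])

```text
clock: 14.68
position: [0.4305, 0.2151, 0.0417]
tcp_rot: [-3.137, -0.004, -0.266]
force: [0.3, -0.2, 0.3]
width: 0.0853
```

```bash
python3 look.py w15 .4270 .2135 .031 -.264
```

```text
t14.68 pos [0.4305 0.2151 0.0417] rpy [-3.1368 -0.0036 -0.2663] F [ 0.3 -0.2  0.3] w 0.0853
delta cm [-0.3   0.25  1.07] rot [-0.0048 -0.0036 -0.0023]
```

View pics/w15.png

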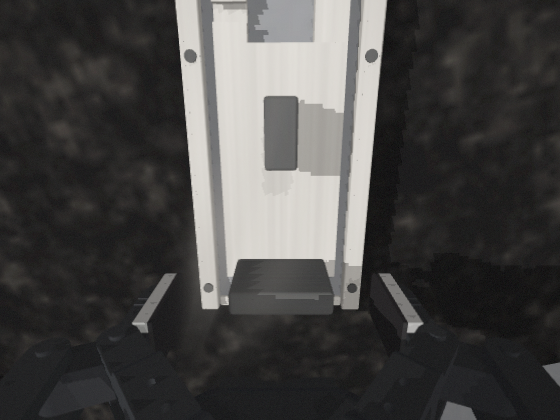

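send_rows(commands=[[[-0.35, 0.25, 0, -0.005, -0.003, -0.002], [0, 0, 0.8, 0, 0, 0], [0, 0, 0.2, 0, 0, 0], [0, 0, 0, 0, 0, 0]]])

```text
clock: 15.22
position: [0.4269, 0.2143, 0.0327]
tcp_rot: [-3.139, -0.002, -0.264]
force: [0.3, 0.4, 0.2]
width: 0.0858
```

send_rows(commands=[[[0, 0, 0, 0, 0, 0], [0, 0, 0, 0, 0, 0], [0, 0, 0, 0, 0, 0], [0, 0, 0, 0, 0, 0], [0, 0, 0, 0, 0, 0]]], hand=255, squeeze=50)

```text
clock: 15.85
position: [0.427, 0.2145, 0.033]
tcp_rot: [-3.139, -0.002, -0.264]
force: [0.8, -0.1, -0.0]
width: 0.0472
```

```bash
python3 look.py w16 .4270 .2135 .031 -.264
```

```text
t15.85 pos [0.427  0.2145 0.033 ] rpy [-3.1388e+00 -2.1000e-03 -2.6390e-01] F [ 0.8 -0.1 -0. ] w 0.0472
delta cm [0.02 0.09 0.2 ] rot [-0.0028 -0.0021  0.0001]
```

View pics/w16.png

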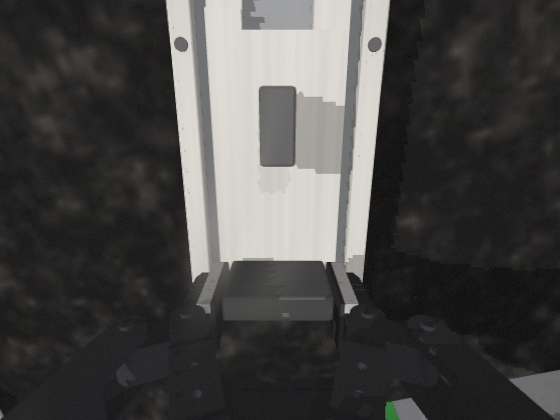

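Run:
```python
from rig import arm
from h import *
th=-.264;R=np.array([[np.cos(th),-np.sin(th)],[np.sin(th),np.cos(th)]])
S=arm.get_image("scene");D=arm.get_image("side")
o1,v1=ray(S,(150+93.5/3.2-.5,180+93/3.2-.5));o2,v2=ray(D,(180+577.5/5-.5,160+34/5-.5))
A=np.c_[v1,-v2];s=np.linalg.lstsq(A,o2-o1,rcond=None)[0];p=o1+s[0]*v1;q=o2+s[1]*v2
m=(p+q)/2;print(p,q,R.T@(m[:2]-[.577,.173]))
```

```text
[0.66421775 0.17104337 0.09235997] [0.66116395 0.17062106 0.08953816] [0.08328767 0.02026784]
```

send_rows(commands=[[[0.8, 0, 0, -0.002, -0.002, 0], [0.8, 0.03, 0, 0, 0, 0], [0.8, 0.03, 0, 0, 0, 0], [0.8, 0.02, 0, 0, 0, 0], [0.6, 0, 0, 0, 0, 0], [0.4, 0, 0, 0, 0, 0], [0, 0, 0, 0, 0, 0]]])

```text
clock: 16.88
position: [0.4707, 0.2019, 0.0331]
tcp_rot: [-3.141, 0.0, -0.264]
force: [-0.6, 1.1, 1.9]
width: 0.0471
```

```bash
cat > st.py <<'E'
from rig import arm
from h import *
th=-.264;R=np.array([[np.cos(th),-np.sin(th)],[np.sin(th),np.cos(th)]])
s=arm.observe();g=R.T@(s["position"][:2]-[.577,.173]);f=R.T@s["force"][:2]
print("t%.2f gate TCP"%s["clock"],(g*1e3).round(1),"centre~",round(g[0]*1e3+89,1),"z",s["position"][2].round(4),"rpy",s["tcp_rot"].round(4),"Fg",f.round(1),s["force"][2].round(1),"w",s["width"].round(4))
E
python3 st.py; python3 look.py w17 .52 .19 .033 -.264
python3 - <<'E'
from rig import arm
import cv2
d=arm.get_image("side");cv2.imwrite("pics/s17.png",cv2.resize(d["frame"][140:220,170:340,::-1],None,fx=4.5,fy=4.5,interpolation=2))
E
```

```text
t16.88 pos [0.4707 0.2019 0.0331] rpy [-3.1406e+00  1.0000e-04 -2.6430e-01] F [-0.6  1.1  1.9] w 0.0471
delta cm [ 5.07 -0.14  0.  ] rot [-0.001   0.0001 -0.0003]Traceback (most recent call last):
  File "st.py", line 5, in <module>
    print("t%.2f gate TCP"%s["clock"],(g*1e3).round(1),"centre~",round(g[0]*1e3+89,1),"z",s["position"][2].round(4),"rpy",s["tcp_rot"].round(4),"Fg",f.round(1),s["force"][2].round(1),"w",s["width"].round(4))
                                                                                                                                                                                           ^^^^^^^^^^^^^^^^
AttributeError: 'float' object has no attribute 'round'
```

View pics/w17.png

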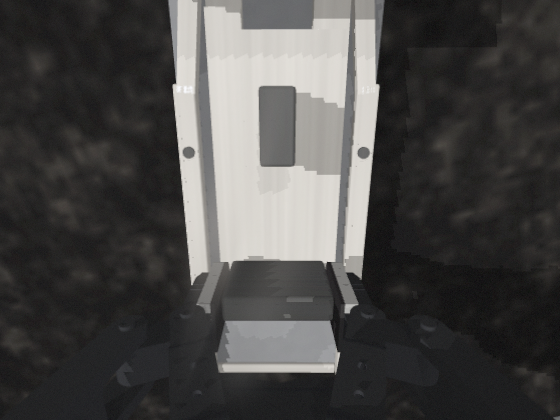

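View pics/s17.png

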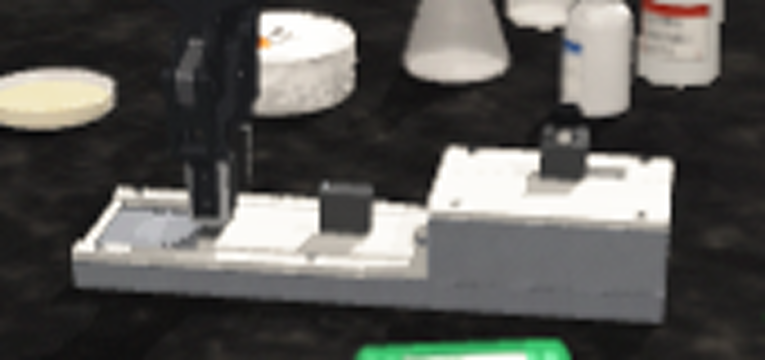

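```bash
cat > st.py <<'E'
from rig import arm
from h import *
import sys
th=-.264;R=np.array([[np.cos(th),-np.sin(th)],[np.sin(th),np.cos(th)]])
s=arm.observe();g=R.T@(s["position"][:2]-[.577,.173]);f=R.T@s["force"][:2]
print("t%.2f gate TCP"%s["clock"],(g*1e3).round(1),"centre~",round(g[0]*1e3+89,1),"z",round(s["position"][2],4),"rpy",s["tcp_rot"].round(4),"Fg",f.round(1),round(s["force"][2],1),"w",round(s["width"],4))
d=arm.get_image("side");c=d["frame"][155:180,280:310].astype(int).sum(2)
# knob: dark pixel mass above the block against brighter back
print("knob rows",[int((c[i,10:22]<110).sum()) for i in range(0,20)])
cv2.imwrite("pics/k%d.png"%int(s["clock"]*100),cv2.resize(d["frame"][150:190,270:330,::-1],None,fx=8,fy=8,interpolation=0))
E
python3 st.py
```

```text
t16.98 gate TCP [-110.3    0.2] centre~ -21.3 z 0.0331 rpy [-3.1405e+00 -1.0000e-04 -2.6410e-01] Fg [ 1.6 -0.8] -0.4 w 0.0469
knob rows [4, 4, 4, 4, 4, 4, 4, 4, 7, 8, 8, 11, 11, 1, 1, 1, 1, 1, 1, 0]
```

send_rows(commands=[[[0.5, 0, 0, 0, 0, 0], [0.3, 0, 0, 0, 0, 0]]])

```text
clock: 17.27
position: [0.4778, 0.1999, 0.033]
tcp_rot: [-3.141, 0.001, -0.263]
force: [-2.9, 1.4, 2.6]
width: 0.0468
```

```bash
python3 st.py
```

```text
t17.27 gate TCP [-1.028e+02  1.000e-01] centre~ -13.8 z 0.033 rpy [-3.1409e+00  6.0000e-04 -2.6340e-01] Fg [-3.2  0.5] 2.6 w 0.0468
knob rows [4, 4, 4, 4, 4, 4, 4, 4, 7, 8, 9, 11, 11, 1, 1, 1, 1, 1, 1, 0]
```

send_rows(commands=[[[0.3, 0, 0, 0, 0, 0], [0.3, 0, 0, 0, 0, 0]]])

```text
clock: 17.58
position: [0.484, 0.1982, 0.0331]
tcp_rot: [-3.141, 0.001, -0.263]
force: [-1.3, 0.5, 2.3]
width: 0.0474
```

```bash
python3 st.py
```

```text
t17.57 gate TCP [-96.4   0. ] centre~ -7.4 z 0.0331 rpy [-3.1411e+00  7.0000e-04 -2.6330e-01] Fg [-1.3  0.1] 2.3 w 0.0474
knob rows [4, 4, 4, 4, 4, 4, 4, 4, 7, 8, 8, 11, 11, 1, 1, 1, 1, 1, 1, 0]
```

```bash
sed -i 's/^print("knob rows.*/print("knob mean",c[5:12,8:24].mean().round(1))/' st.py; sed -i 's/int(s\["clock"\]\*100)/round(s["clock"]*100)/' st.py; python3 st.py
```

```text
t17.62 gate TCP [-96.1   0. ] centre~ -7.1 z 0.0331 rpy [-3.1412e+00  6.0000e-04 -2.6330e-01] Fg [-0.2 -0.3] 2.6 w 0.0472
knob mean 255.4
```

send_rows(commands=[[[0.3, 0, 0, 0, 0, 0], [0.3, 0, 0, 0, 0, 0]]])

```text
clock: 17.92
position: [0.4887, 0.1964, 0.0331]
tcp_rot: [3.141, 0.002, -0.263]
force: [-7.5, 2.4, 6.2]
width: 0.0469
```

```bash
python3 st.py
```

```text
t17.93 gate TCP [-91.3  -0.5] centre~ -2.3 z 0.0331 rpy [ 3.1412e+00  2.5000e-03 -2.6350e-01] Fg [-7.9  0.4] 6.2 w 0.0469
knob mean 243.7
```

send_rows(commands=[[[0.2, 0, 0, 0, 0, 0]]])

```text
clock: 18.1
position: [0.4903, 0.1958, 0.0331]
tcp_rot: [3.141, 0.003, -0.263]
force: [-6.8, 2.5, 5.3]
width: 0.0472
```

```bash
python3 st.py
```

```text
t18.10 gate TCP [-89.6  -0.6] centre~ -0.6 z 0.0331 rpy [ 3.1409  0.0032 -0.2634] Fg [-7.2  0.6] 5.3 w 0.0472
knob mean 239.5
```

send_rows(commands=[[[0.2, 0, 0, 0, 0, 0]]])

```text
clock: 18.27
position: [0.492, 0.1953, 0.0331]
tcp_rot: [3.141, 0.004, -0.263]
force: [-5.6, 2.2, 4.7]
width: 0.047
```

```bash
python3 st.py
```

```text
t18.27 gate TCP [-87.8  -0.7] centre~ 1.2 z 0.0331 rpy [ 3.1406  0.0037 -0.2631] Fg [-6.   0.7] 4.7 w 0.047
knob mean 239.7
```

send_rows(commands=[[[0.2, 0, 0, 0, 0, 0]]])

```text
clock: 18.45
position: [0.4939, 0.1947, 0.0331]
tcp_rot: [3.14, 0.004, -0.263]
force: [-5.3, 1.7, 4.7]
width: 0.047
```

```bash
python3 st.py
```

```text
t18.45 gate TCP [-85.9  -0.8] centre~ 3.1 z 0.0331 rpy [ 3.1404  0.004  -0.2631] Fg [-5.6  0.3] 4.7 w 0.047
knob mean 242.6
```

send_rows(commands=[[[0.2, 0, 0, 0, 0, 0]]])

```text
clock: 18.62
position: [0.4962, 0.1941, 0.0331]
tcp_rot: [3.14, 0.004, -0.263]
force: [-2.0, -0.1, 2.2]
width: 0.0466
```

```bash
python3 st.py
```

```text
t18.62 gate TCP [-83.5  -0.7] centre~ 5.5 z 0.0331 rpy [ 3.1405  0.0037 -0.2629] Fg [-1.9 -0.6] 2.2 w 0.0466
knob mean 255.4
```

send_rows(commands=[[[0.2, 0, 0, 0, 0, 0]]])

```text
clock: 18.8
position: [0.4983, 0.1935, 0.0331]
tcp_rot: [3.14, 0.004, -0.263]
force: [-9.3, 3.4, 7.4]
width: 0.0473
```

```bash
python3 st.py
```

```text
t18.80 gate TCP [-81.3  -0.8] centre~ 7.7 z 0.0331 rpy [ 3.1403  0.0039 -0.263 ] Fg [-9.9  0.9] 7.4 w 0.0473
knob mean 255.6
```

send_rows(commands=[[[0.4, 0, 0, 0, 0, 0], [0.4, 0, 0, 0, 0, 0], [0.4, 0, 0, 0, 0, 0]]])

```text
clock: 19.23
position: [0.5082, 0.1904, 0.0331]
tcp_rot: [3.139, 0.007, -0.262]
force: [-6.7, 3.2, 6.3]
width: 0.0473
```

```bash
python3 st.py; python3 look.py w18 .52 .19 .033 -.264
```

```text
t19.23 gate TCP [-71.   -1.1] centre~ 18.0 z 0.0331 rpy [ 3.1393  0.0069 -0.2624] Fg [-7.3  1.3] 6.3 w 0.0473
knob mean 239.6
t19.27 pos [0.5087 0.1904 0.0331] rpy [ 3.1394  0.0065 -0.2624] F [-3.5  1.5  3.2] w 0.047
delta cm [ 1.1  -0.26  0.01] rot [0.0022 0.0065 0.0016]
```

View pics/w18.png

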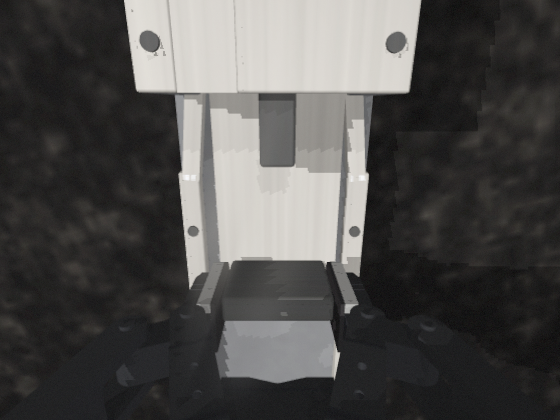

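send_rows(commands=[[[0.4, -0.05, 0, 0.002, 0.006, 0], [0.5, 0, 0, 0, 0, 0], [0.5, 0, 0, 0, 0, 0], [0.4, 0, 0, 0, 0, 0]]])

```text
clock: 19.82
position: [0.5241, 0.1861, 0.0331]
tcp_rot: [3.14, 0.003, -0.263]
force: [-6.7, 3.5, 5.3]
width: 0.0469
```

```bash
python3 st.py
```

```text
t19.82 gate TCP [-54.5  -1.1] centre~ 34.5 z 0.0331 rpy [ 3.1403  0.0033 -0.2625] Fg [-7.4  1.6] 5.3 w 0.0469
knob mean 239.8
```

send_rows(commands=[[[0.4, -0.05, 0, 0.001, 0.003, 0], [0.4, 0, 0, 0, 0, 0], [0.3, 0, 0, 0, 0, 0]]])

```text
clock: 20.25
position: [0.5336, 0.1836, 0.0331]
tcp_rot: [3.14, 0.002, -0.263]
force: [-7.4, 4.4, 5.1]
width: 0.0468
```

```bash
python3 st.py
```

```text
t20.25 gate TCP [-44.7  -1.1] centre~ 44.3 z 0.0331 rpy [ 3.1402e+00  2.5000e-03 -2.6260e-01] Fg [-8.3  2.3] 5.1 w 0.0468
knob mean 239.4
```

send_rows(commands=[[[0.2, 0, 0, 0, 0, 0]]])

```text
clock: 20.42
position: [0.5355, 0.1832, 0.0331]
tcp_rot: [3.14, 0.003, -0.262]
force: [-5.6, 2.4, 4.8]
width: 0.047
```

```bash
python3 st.py
```

```text
t20.43 gate TCP [-42.8  -1. ] centre~ 46.2 z 0.0331 rpy [ 3.1403e+00  2.7000e-03 -2.6240e-01] Fg [-6.1  0.8] 4.8 w 0.047
knob mean 241.8
```

send_rows(commands=[[[0.2, 0, 0, 0, 0, 0]]])

```text
clock: 20.6
position: [0.5375, 0.1827, 0.0331]
tcp_rot: [3.14, 0.003, -0.262]
force: [-3.2, 1.4, 3.6]
width: 0.047
```

```bash
python3 st.py
```

```text
t20.60 gate TCP [-40.6  -0.9] centre~ 48.4 z 0.0331 rpy [ 3.1403e+00  2.6000e-03 -2.6230e-01] Fg [-3.4  0.5] 3.6 w 0.047
knob mean 247.9
```

send_rows(commands=[[[0.15, 0, 0, 0, 0, 0]]])

```text
clock: 20.78
position: [0.5396, 0.1822, 0.0331]
tcp_rot: [3.14, 0.002, -0.262]
force: [-2.8, 0.6, 2.9]
width: 0.0471
```

```bash
python3 st.py
```

```text
t20.77 gate TCP [-38.5  -0.8] centre~ 50.5 z 0.0331 rpy [ 3.1405e+00  1.9000e-03 -2.6230e-01] Fg [-2.8 -0.2] 2.9 w 0.0471
knob mean 255.5
```

The pin is down in the second notch, so I'm letting go.

send_rows(commands=[[[0, 0, 0, 0, 0, 0], [0, 0, 0, 0, 0, 0], [0, 0, 0, 0, 0, 0], [0, 0, 0, 0, 0, 0], [0, 0, 0, 0, 0, 0]]], hand=10)

```text
clock: 21.45
position: [0.5404, 0.1818, 0.0326]
tcp_rot: [3.14, 0.001, -0.263]
force: [0.1, 0.2, -0.1]
width: 0.0823
```

```bash
python3 st.py; python3 look.py w19 .54 .182 .15 -.264
```

```text
t21.45 gate TCP [-37.7  -1.1] centre~ 51.3 z 0.0326 rpy [ 3.1401e+00  1.5000e-03 -2.6270e-01] Fg [0.1 0.3] -0.1 w 0.0823
knob mean 255.7
t21.50 pos [0.5404 0.1818 0.0326] rpy [ 3.1401e+00  1.4000e-03 -2.6270e-01] F [ 0.1 -0.8 -0.7] w 0.0822
delta cm [-6.000e-02  1.000e-02 -1.174e+01] rot [0.0015 0.0014 0.0013]
```

View pics/w19.png

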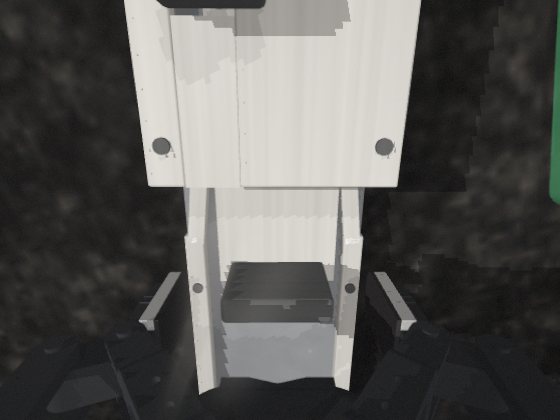

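send_rows(commands=[[[0, 0, -1, 0, 0, 0], [0, 0, -2, 0, 0, 0], [0, 0, -3, 0, 0, 0], [0, 0, -4, 0, 0, 0], [-2, 0, -4, 0, 0, 0], [-2, 0, -1, 0, 0, 0], [0, 0, 0, 0, 0, 0], [0, 0, 0, 0, 0, 0], [0, 0, 0, 0, 0, 0]]])

```text
clock: 22.68
position: [0.5007, 0.1922, 0.19]
tcp_rot: [3.14, 0.001, -0.262]
force: [-0.1, 0.0, -0.1]
width: 0.082
```

```bash
python3 st.py; python3 look.py w20 .54 .182 .15 -.264
python3 - <<'E'
from rig import arm
import cv2
d=arm.get_image("side");cv2.imwrite("pics/s20.png",cv2.resize(d["frame"][140:220,170:340,::-1],None,fx=4.5,fy=4.5,interpolation=2))
E
```

```text
t22.68 gate TCP [-78.7  -1.3] centre~ 10.3 z 0.19 rpy [ 3.1404e+00  1.2000e-03 -2.6250e-01] Fg [-0.1 -0. ] -0.1 w 0.082
knob mean 252.3
t22.73 pos [0.5007 0.1921 0.1899] rpy [ 3.1401e+00  1.4000e-03 -2.6270e-01] F [0.2 0.  0.3] w 0.0819
delta cm [ 4.07 -0.05  3.98] rot [0.0015 0.0014 0.0014]
```

View pics/w20.png

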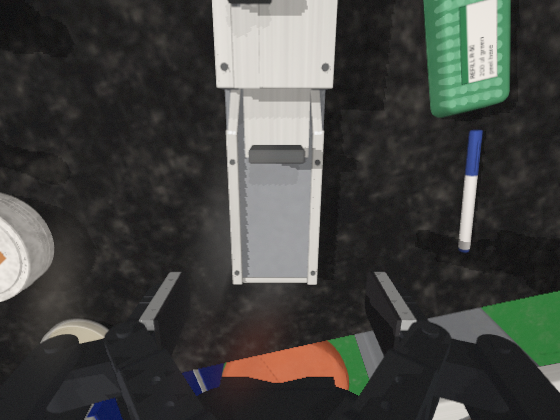

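View pics/s20.png

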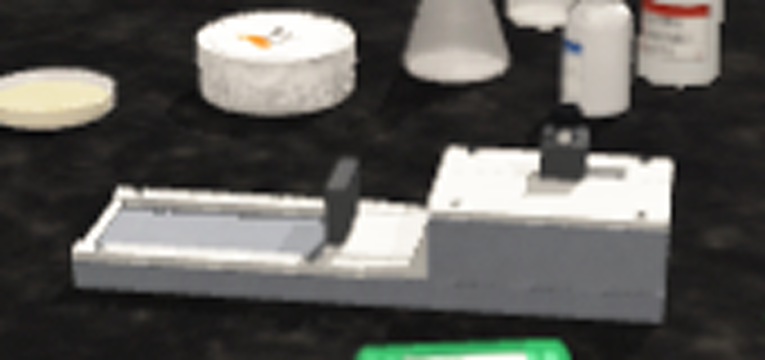

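```bash
ls pics/k*
python3 - <<'E'
from rig import arm
from h import *
import glob
d0=cv2.imread("pics/side0.png")[:,:,::-1].astype(int)
d=arm.get_image("side")["frame"].astype(int)
up=cv2.imread("pics/k2025.png")[4::8,4::8,::-1].astype(int);dn=cv2.imread("pics/k2145.png")[4::8,4::8,::-1].astype(int)
n=d[150:190,270:330];z=d0[150:190,270:330]
for nm,a in(("start",z),("up",up),("dn",dn),("now",n)):
    c=a.sum(2);print(nm,"col25",c[8:22,25].tolist(),"mean",c[10:17,18:34].mean().round(1),"cols",c[10:17,18:34].mean(0).astype(int).tolist())
w=np.load("w20.npy",allow_pickle=True).item()
th=-.264;R=np.array([[np.cos(th),-np.sin(th)],[np.sin(th),np.cos(th)]])
for q in((277,149),(277,162)):print(R.T@(onz(w,q,.06)[:2]-[.577,.173]))
E
```

```text
pics/k1697.png
pics/k1727.png
pics/k1757.png
pics/k1762.png
pics/k1792.png
pics/k1810.png
pics/k1827.png
pics/k1845.png
pics/k1862.png
pics/k1880.png
pics/k1923.png
pics/k1982.png
pics/k2025.png
pics/k2042.png
pics/k2060.png
pics/k2078.png
pics/k2145.png
pics/k2268.png
start col25 [453, 446, 429, 443, 414, 94, 92, 67, 56, 57, 190, 428, 539, 450] mean 253.7 cols [91, 96, 93, 86, 75, 73, 133, 227, 260, 268, 316, 408, 471, 483, 486, 485]
up col25 [456, 449, 431, 371, 162, 95, 76, 58, 59, 94, 280, 488, 541, 453] mean 239.4 cols [91, 96, 93, 85, 72, 70, 109, 178, 211, 229, 273, 379, 475, 485, 488, 488]
dn col25 [455, 449, 432, 446, 422, 95, 90, 70, 56, 58, 190, 429, 540, 451] mean 255.7 cols [93, 96, 93, 86, 77, 75, 135, 230, 263, 272, 319, 410, 475, 486, 488, 487]
now col25 [452, 445, 427, 441, 414, 95, 89, 67, 58, 53, 187, 424, 536, 444] mean 252.5 cols [91, 94, 91, 86, 75, 73, 132, 227, 261, 269, 314, 406, 469, 480, 484, 481]
[-0.03264471 -0.001637  ]
[-0.04355807 -0.0016559 ]
```

```bash
python3 -c "
from rig import arm
print(arm.job_done())"
```

```text
the job is handed in; nothing more can be done
None
```

I moved the shutter from the cradle to the gate, let go of it in the tray, then took it by the fin and pushed it to the second stop. The job was handed in at about 22.8 s; it reports no verdict.

- **Tray:** I lifted the plate out by its ridge. It went down on the deck with its nose about 14 mm into the tunnel, its centre about 67 mm behind the gate's origin. The wrist picture after release showed it flat between the rails.
- **Stops:** Pushing on the fin, the pin rode up, clicked into the first notch at about 6 mm, and into the second at about 50 mm. Both clicks showed in the push force and in the knob's height in the side view.
- **Final place:** After release, the fin's position in the wrist view puts the centre about 51 mm ahead of the gate's origin and 1 to 2 mm off the centre line. The limits are 44 to 76 mm and 9 mm.
- **Pin down:** The knob's pixel profile matches the one from before any plate was in the gate.
- **Robot clear:** The gripper stood open about 16 cm above the gate, with force readings near zero.

**Disagreements:** My brightness figure for the knob fell slightly at the end, from 255.5 to 252.3. The start picture gives 253.7 with the same profile, so I took it as overall brightness rather than lift. The camera views also differed by up to about 3 mm on the gate's position. I used the wrist view, so the final centre is good to about 2 mm.

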